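# Put the microscope accessories back in their fitted trays

### The job

Tidy the microscope accessories: put the objective, the eyepiece, the filter cube and the slide mailer each into the white tray whose recess has its shape and size, upright and flat on the recess floor, with the cube and the mailer lined up with their recesses. Set each one down gently, without dropping it, and do not knock over the oil bottle or the beaker standing among them.

Things in the scene. Friction and masses are not known exactly. Their poses are not given: they have to be found in the camera images.
- objective: microscope objective standing thread down: bright steel cylinder 30 mm in diameter up to 34 mm, then tapering to a 14 mm nose with a small lens at 50 mm; about 120 g. Origin: centre of the underside; z up along its axis.
- eyepiece: microscope eyepiece standing lens up: black cylinder 46 mm in diameter from 14 to 46 mm height (40 mm in diameter below that), rubber eyecup rim up to 52 mm and a wide glass lens; about 140 g. Origin: centre of the underside; z up along its axis.
- filter_cube: microscope filter cube: black cube-shaped block of 40 x 40 x 40 mm with round glass windows on top and on two opposite sides (+x and -x); about 100 g. Origin: centre of the underside; x and y square to its sides, z up.
- slide_mailer: closed slide mailer: plain white plastic box 84 mm long (x), 36 mm wide (y), 34 mm high (z), paper label on top; about 90 g. Origin: centre of the underside.
- tray_objective: fixed white plastic plate 60 x 60 mm, 8 mm high, with one round, 46 mm diameter recess 5 mm deep and a dark foam floor 3 mm above the bench; the smaller of the two round recesses. Origin: centre of the underside, on the bench; z up, x and y along its sides. Storage tray for the objective.
- tray_eyepiece: fixed white plastic plate 76 x 76 mm, 8 mm high, with one round, 62 mm diameter recess 5 mm deep and a dark foam floor 3 mm above the bench; the larger of the two round recesses. Origin: centre of the underside, on the bench; z up, x and y along its sides. Storage tray for the eyepiece.
- tray_cube: fixed white plastic plate 68 x 68 mm, 8 mm high, with one square, 56 x 56 mm recess 5 mm deep and a dark foam floor 3 mm above the bench; the only square recess. Origin: centre of the underside, on the bench; z up, x and y along its sides and the recess's. Storage tray for the filter cube.
- tray_mailer: fixed white plastic plate 112 (x) x 62 (y) mm, 8 mm high, with one oblong, 100 (x) x 50 (y) mm recess 5 mm deep and a dark foam floor 3 mm above the bench; the only oblong recess. Origin: centre of the underside, on the bench; z up, x along the long side of plate and recess. Storage tray for the slide mailer.
- oil_bottle: bystander: loose amber dropper bottle with a black cap, 32 mm in diameter, 76 mm high, about 90 g, standing on the bench. Origin: centre of the underside.
- beaker: bystander: small loose empty glass beaker, 52 mm in diameter at the rim, 62 mm high, about 120 g, standing on the bench. Origin: centre of the underside.
Things that resemble listed ones, but are neither listed nor needed, are in the scene too. Leave any orange or yellow look-alike of the tray_mailer alone.

How it is judged:
At the end, for the whole second after the job is handed in: Each accessory rests in its own tray: within 12 mm of its centre, underside on the recess floor (0 to 6 mm above the tray underside), upright within 0.12 rad, at rest; mailer aligned with its recess within 0.3 rad, cube within 0.35 rad at any quarter turn (horizontal distance between objective and tray_objective below 0.012 m and z of objective in the frame of tray_objective between 0 and 0.006 m and angle between each of objective, eyepiece, filter_cube, slide_mailer's own z axis and vertical below 0.12 rad and linear speed of each of objective, eyepiece, filter_cube, slide_mailer below 0.02 m/s and horizontal distance between eyepiece and tray_eyepiece below 0.012 m and z of eyepiece in the frame of tray_eyepiece between 0 and 0.006 m and horizontal distance between filter_cube and tray_cube below 0.012 m and z of filter_cube in the frame of tray_cube between 0 and 0.006 m and horizontal distance between slide_mailer and tray_mailer below 0.012 m and z of slide_mailer in the frame of tray_mailer between 0 and 0.006 m and angle between the x axis of slide_mailer and the x axis of tray_mailer, either way round below 0.3 rad and (angle between the x axis of filter_cube and the x axis of tray_cube, either way round below 0.35 rad or angle between the x axis of filter_cube and the y axis of tray_cube, either way round below 0.35 rad)); the robot touches nothing.
It fails at once if an accessory is dropped into its tray (arrives faster than 0.6 m/s, a fall of about 20 mm) ((horizontal distance between objective and tray_objective below 0.04 m and z of objective in the frame of tray_objective below 0.03 m and linear speed of objective above 0.6 m/s) or (horizontal distance between eyepiece and tray_eyepiece below 0.04 m and z of eyepiece in the frame of tray_eyepiece below 0.03 m and linear speed of eyepiece above 0.6 m/s) or (horizontal distance between filter_cube and tray_cube below 0.04 m and z of filter_cube in the frame of tray_cube below 0.03 m and linear speed of filter_cube above 0.6 m/s) or (horizontal distance between slide_mailer and tray_mailer below 0.04 m and z of slide_mailer in the frame of tray_mailer below 0.03 m and linear speed of slide_mailer above 0.6 m/s)).
It fails at once if the oil bottle or the beaker is knocked over (angle between any of oil_bottle, beaker's own z axis and vertical above 0.6 rad).
It also fails if it takes over 109 s, if anything falls off the work surface, if the arm or the gripper's body presses on something with over 40 N, if the wrist force passes 120 N, or if a joint passes its speed limit or range.

### The arm

A 7-joint arm with a two-finger parallel gripper is mounted at the origin on the work surface. World frame = base frame: x ahead of the robot, y to its left, z up, the work surface at z = 0. Lengths are in m, angles in rad, forces in N, time in s.
With the tool pointing down it reaches from about 0.4 to 0.85 m from the base axis. Payload 6.9 kg.
Tool frame: the origin (TCP) lies midway between the tips of the shut fingers; the grasp point (between the pads) lies behind it (ctrl.pinch_z is the z of the grasp point in the tool frame, in m); z points along the fingers, y is the line along which they close (so a half turn about z gives the same grasp; the last joint's range is limited). The gripper opens to 85 mm and grips with 20 to 120 N. Pads are 22 mm wide; open, the fingers measure 114 mm over their backs; the gripper's body (76 mm by 85 mm) begins 54 mm behind the grasp point. The pads swing forward as they close: fully open they stand 13 mm farther back than shut.
Start: joints at [-1.125, 0.507, -0.238, 1.5, 0.126, 1.149, -0.155], TCP at [0.209, 0.589, 0.231] pointing down, gripper open.
Joint ranges: [-3.08, 3.08], [-0.24, 2.05], [-1.43, 1.35], [0, 2.5], [-1.52, 4.66], [0.17, 1.96], [-2.89, 2.89]. Speed limits (rad/s): [2.39, 2.39, 3.14, 3.14, 3.14, 3.14, 3.14].

### API

Orientations are given as a unit quaternion [w, x, y, z].
In Python, from station import ctrl, get_state, vision, ticket, models gives the robot as it stands. Calls block until the motion is done:
- ctrl.movep(position, orientation): joint-space move of the TCP to a pose.
- ctrl.movel(position, frame=None, max_speed=0.15): straight line of the TCP; frame=None keeps the orientation; max_speed is the mean speed in m/s.
- ctrl.set_joints(angles): joint-space move.
- ctrl.ungrasp() and ctrl.close_gripper(force=None): open the fingers fully, or close them until they stop; force is the grip in N (None keeps the last).
- ctrl.pause(seconds).
- ctrl.ik(position, orientation): joint angles nearest the present ones, or None.
- get_state(): the state.
- vision.grab_frame(name): name is "scene" or "top" or "wrist"; returns (picture, depth): 400x640x3 uint8, blue, green, red; 400x640 float32, m along the optical axis (not along the pixel's ray), 0 where there is no reading.
- vision.camera_info(name): a dict with "mtx" (3x3 intrinsics, pixels), "R" (3x3) and "t" (3): a world point X has camera coordinates R X + t; the wrist camera has in their place "hand_eye" (4x4, takes a point from camera to tool coordinates, whose origin is the TCP and whose axes are the flange's). Camera axes: x right, y down, z forward; pixel columns grow to the right and rows downward; lengths in m; the calibration is good to about 2 mm. A picture is of the moment at which its call begins: read the wrist's pose just before it. camera_info takes no time and is no camera call.
A pose or a line that the arm cannot do raises ctrl.Unreachable and nothing moves.
- ticket.close_job(): hands the job in; it is judged then, once.
Trained networks look in the newest picture that a camera, given by its name, has taken for a name from the list of things; names that differ only in an ending like _2 or _b are one class to them, and where a whole thing is asked for, a point or a joint stands for the part that bears it (a point fixed in the world has none). Each returns a list of dicts, best first, with "p" (0 to 1); they miss things now and then, are a little off and sometimes report something else, mostly with a low value. They report only what shows in the picture. A call takes as long as a camera call. They do not tell look-alikes from the thing itself.
- models.recognise(camera, target): "point" ([column, row] in pixels, amid what is visible of it).
- models.masks_of(camera, target): "mask" (400x640 bool, what is visible of it) and "point" ([column, row] in pixels, amid what is visible of it).
The state is a dict: "time": time; "qpos": joint angles; "qd": joint speeds; "tau": joint torques, N m; "tcp_pos": TCP position; "eef_rot": TCP orientation; "contact_force": force on the tool from outside, world axes, zero at the start; "wrist_torque": the same for the moment, N m; "width": finger opening in m; "gripper_force": force on a finger pad.
Only numpy, scipy, OpenCV 4.12 (cv2) and the standard library are available. Lean on these libraries where they do the work, as an engineer would, in place of code of your own. Each camera call takes 0.05 s, during which the arm holds its last target. There are 200 camera calls.

## Working session

There is one attempt and no reset: what is moved stays moved. The work goes in short steps, each a Python script; the robot and the scene stay as the last script left them, time stands still between calls to the robot, and variables do not carry over. Pictures are saved under pics/ and viewed, at most 14 in all, crops included, and the job is handed in when it is done.

```bash
mkdir -p pics; ls
python3 - <<'E'
from station import ctrl, get_state, vision, models
import cv2
print(get_state()['time'], ctrl.pinch_z, get_state()['eef_rot'])
for c in ('top','scene'):
    im,d=vision.grab_frame(c); cv2.imwrite(f'pics/{c}0.png',im)
    i=vision.camera_info(c); print(c,i['mtx'].tolist(),(-i['R'].T@i['t']).round(3))
    for n in ['objective','eyepiece','filter_cube','slide_mailer','tray_objective','tray_eyepiece','tray_cube','tray_mailer','oil_bottle','beaker']:
        print(n,[(round(r['p'],2),[round(float(v)) for v in r['point']]) for r in models.recognise(c,n)])
E
```

```text
pics
0.0 -0.0187 [-1.21681961e-04  1.69580965e-01  9.85515857e-01 -8.81614757e-04]
top [[422.55894804140326, 0.0, 324.4165550986816], [0.0, 422.55894804140326, 196.79520901791352], [0.0, 0.0, 1.0]] [0.386 0.053 1.54 ]
objective [(0.6, [431, 240])]
eyepiece []
filter_cube [(0.72, [379, 165]), (0.56, [254, 245])]
slide_mailer [(0.83, [252, 242])]
tray_objective [(0.82, [457, 206])]
tray_eyepiece [(0.68, [373, 217])]
tray_cube []
tray_mailer [(0.92, [224, 196]), (0.73, [259, 183]), (0.71, [185, 208]), (0.61, [456, 205]), (0.56, [233, 154])]
oil_bottle [(0.58, [419, 179])]
beaker [(0.55, [259, 184])]
scene [[371.27539710295974, 0.0, 313.14979199762865], [0.0, 371.27539710295974, 196.65521603494676], [0.0, 0.0, 1.0]] [ 1.077 -0.586  0.813]
objective [(0.72, [182, 240])]
eyepiece [(0.78, [307, 176]), (0.56, [378, 145])]
filter_cube [(0.81, [305, 252]), (0.44, [256, 219])]
slide_mailer [(0.56, [326, 136])]
tray_objective [(0.89, [187, 295]), (0.5, [304, 254])]
tray_eyepiece [(0.62, [258, 223])]
tray_cube [(0.73, [360, 196])]
tray_mailer [(0.88, [389, 124]), (0.74, [414, 165]), (0.73, [377, 147])]
oil_bottle [(0.73, [244, 279])]
beaker [(0.54, [371, 164])]
```

Run:
```python
import cv2
im=cv2.imread('pics/top0.png'); cv2.imwrite('pics/top0z.png',cv2.resize(im[100:310,160:490],(800,509),interpolation=cv2.INTER_CUBIC))
im=cv2.imread('pics/scene0.png'); cv2.imwrite('pics/scene0z.png',cv2.resize(im[90:340,130:480],(800,571),interpolation=cv2.INTER_CUBIC))
```

```text
(no output)
```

View pics/top0z.png

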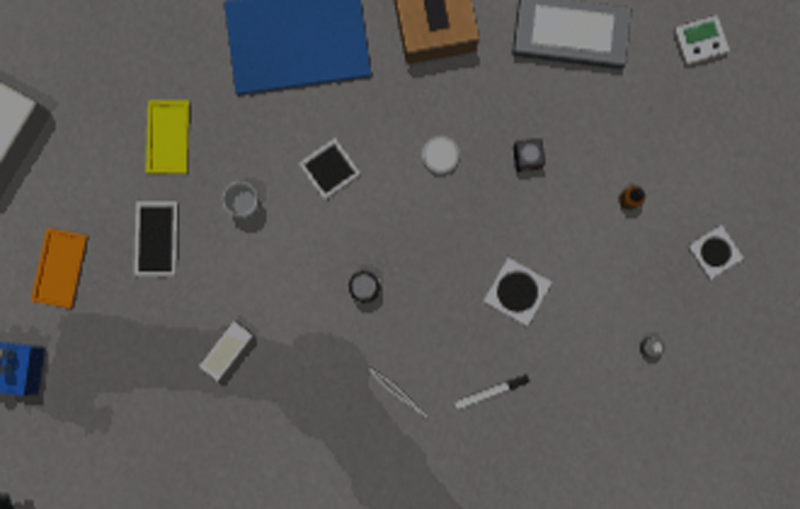

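View pics/scene0z.png

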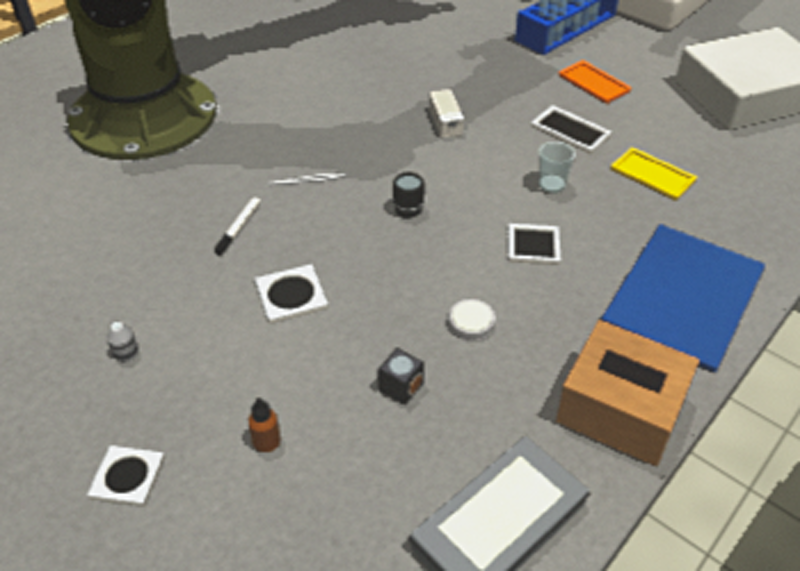

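The scene is clear in both views. Full top-image pixels:

| Thing | Pixel |
|---|---|
| objective | (429,243) |
| eyepiece | (311,218) |
| cube | (378,164) |
| mailer | (254,245) |
| round trays | (455,203) small, (373,220) large |
| square tray | (296,169) |
| bottle | (421,181) |
| beaker | (259,182) |

There are three oblong trays: white (224,198), orange (185,210) and yellow (229,156). The white one with a dark floor fits the description, as the enlarged crop shows.

```bash
cat > h.py <<'E'
import numpy as np, cv2
from station import ctrl, get_state, vision, models, ticket
def cloud(cam):
    """picture and world xyz (400x640x3) from depth"""
    s=get_state(); im,d=vision.grab_frame(cam); i=vision.camera_info(cam); K=i['mtx']
    v,u=np.mgrid[0:400,0:640]
    P=np.stack([(u-K[0,2])/K[0,0]*d,(v-K[1,2])/K[1,1]*d,d],-1)
    if cam=='wrist':
        from scipy.spatial.transform import Rotation as R
        q=s['eef_rot']; H=i['hand_eye']; Rt=R.from_quat([q[1],q[2],q[3],q[0]]).as_matrix()
        W=(P@H[:3,:3].T+H[:3,3])@Rt.T+s['tcp_pos']
    else: W=(P-i['t'])@i['R']
    W[d==0]=np.nan
    return im,W
def rect(xy):
    """minAreaRect in mm -> centre(m), long side, short side, angle of long side (rad)"""
    (cx,cy),(w,h),a=cv2.minAreaRect((xy*1000).astype(np.float32))
    if w<h: w,h,a=h,w,a+90
    return np.r_[cx,cy]/1000,w,h,np.radians(a)
E
python3 - <<'E'
from h import *
px=dict(objective=(429,243),eyepiece=(311,218),filter_cube=(378,164),slide_mailer=(254,245),tray_objective=(455,203),tray_eyepiece=(373,220),tray_cube=(296,169),tray_mailer=(224,198),oil_bottle=(421,181),beaker=(259,182))
im,W=cloud('top')
print('bench z',np.nanmedian(W[230:300,300:400,2]))
g=im.astype(int).min(-1)
for n,(u,v) in px.items():
    r=22; sl=np.s_[v-r:v+r,u-r:u+r]; w=W[sl]
    m=(g[sl]>105) if 'tray' in n else w[...,2]>0.012
    k,l=cv2.connectedComponents(m.astype(np.uint8))
    yy,xx=np.nonzero(m); j=np.argmin((yy-r)**2+(xx-r)**2); m=l==l[yy[j],xx[j]]
    p=w[m]; c,a,b,t=rect(p[:,:2]); print(n,m.sum(),'c',c.round(4),'size',round(a),round(b),'ang',round(t,2),'z',np.nanpercentile(p[:,2],[5,50,95]).round(3))
E
```

```text
bench z -0.0007173254783600084
objective 65 c [ 0.3946 -0.3145] size 26 25 ang 1.55 z [0.018 0.041 0.051]
eyepiece 139 c [0.4771 0.1094] size 42 42 ang 1.59 z [0.037 0.047 0.054]
filter_cube 144 c [ 0.6786 -0.1334] size 41 40 ang 0.11 z [0.02  0.04  0.044]
slide_mailer 260 c [0.3833 0.3116] size 85 37 ang 2.52 z [0.024 0.033 0.038]
tray_objective 160 c [ 0.5375 -0.4175] size 64 62 ang 2.16 z [-0.     0.007  0.013]
tray_eyepiece 222 c [ 0.4751 -0.1191] size 78 78 ang 1.05 z [0.    0.007 0.012]
tray_cube 120 c [0.6612 0.1673] size 72 70 ang 0.64 z [-0.001  0.007  0.012]
tray_mailer 163 c [0.5495 0.429 ] size 111 68 ang 0.01 z [-0.004  0.006  0.012]
oil_bottle 74 c [ 0.6142 -0.2855] size 28 25 ang 0.86 z [0.019 0.049 0.074]
beaker 109 c [0.6039 0.2927] size 48 48 ang 0.05 z [0.018 0.048 0.064]
```

```bash
cat >> h.py <<'E'
from scipy.spatial.transform import Rotation as Rn
T=dict(objective=((.3946,-.3145),(.5375,-.4175)),eyepiece=((.4771,.1094),(.4751,-.1191)),
       filter_cube=((.6786,-.1334),(.6612,.1673)),slide_mailer=((.3833,.3116),(.5495,.429)))
def quat(psi):
    y=np.array([np.cos(psi),np.sin(psi),0]); z=np.array([0,0,-1.])
    q=Rn.from_matrix(np.c_[np.cross(y,z),y,z]).as_quat(); return np.r_[q[3],q[:3]]
def go(xy,z,psis):
    """joint move to tool-down pose; of the equivalent closing directions take the nearest"""
    q0=np.array(get_state()['qpos']); best=None
    for p in psis:
        q=ctrl.ik([*xy,z],quat(p)); 
        ql=ctrl.ik([*xy,0.01],quat(p))
        if q is None or ql is None: continue
        c=np.abs(np.array(q)-q0).max()
        if best is None or c<best[0]: best=(c,p)
    if best is None: raise RuntimeError('no ik')
    ctrl.movep([*xy,z],quat(best[1])); return best[1]
def half(p): return [p,p+np.pi]
def look(xy,zlo,name,r=.06):
    """wrist look: rect of what stands above zlo within r of xy"""
    im,W=cloud('wrist'); cv2.imwrite(f'pics/{name}.png',im)
    m=(W[...,2]>zlo)&(W[...,2]<.07)&(np.hypot(W[...,0]-xy[0],W[...,1]-xy[1])<r)
    p=W[m]; c,a,b,t=rect(p[:,:2])
    print(name,m.sum(),c.round(4),round(a,1),round(b,1),round(t,3),'z',np.percentile(p[:,2],[5,95]).round(4),'t',round(get_state()['time'],1)); return c,t
def pick(xy,z,force=40):
    ctrl.movel([*xy,z+.04],max_speed=.25); ctrl.movel([*xy,z],max_speed=.1)
    ctrl.close_gripper(force); s=get_state(); print('width',round(s['width'],4),'F',s['gripper_force'])
    ctrl.movel([*xy,.2],max_speed=.25); s=get_state(); print('lifted width',round(s['width'],4),'t',round(s['time'],1))
def place(xy,z):
    ctrl.movel([*xy,z+.03],max_speed=.25); ctrl.movel([*xy,z],max_speed=.05)
    print('Fz',np.round(get_state()['contact_force'],1)); ctrl.ungrasp(); ctrl.movel([*xy,.2],max_speed=.25)
    print('t',round(get_state()['time'],1))
E
python3 - <<'E'
from h import *
c0=T['slide_mailer'][0]
print(go(c0,.2,half(2.52+np.pi/2)), get_state()['time'])
print(vision.camera_info('wrist')['hand_eye'].round(3).tolist())
look(c0,.022,'w_mailer')
E
```

```text
7.232388980384689 2.4
[[-0.001, -0.963, -0.27, 0.068], [1.0, -0.0, -0.001, -0.001], [0.001, -0.27, 0.963, -0.141], [0.0, 0.0, 0.0, 1.0]]
w_mailer 2539 [0.3803 0.3122] 84.6 36.6 2.505 z [0.0314 0.0343] t 2.5
```

View pics/w_mailer.png

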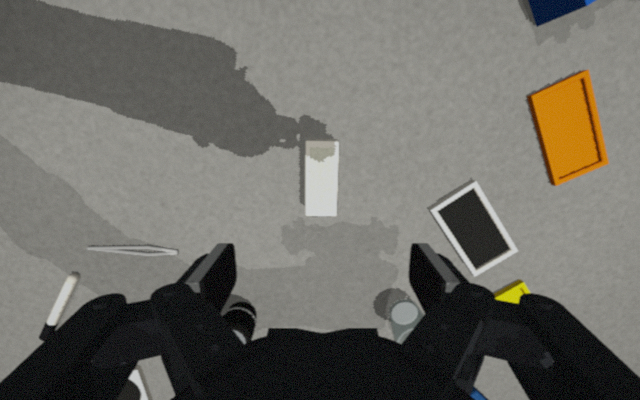

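The mailer is at (320,178), midway between the fingers, and its size matches. The white oblong tray is at (474,228), apart from the orange one (568,128) and the yellow one at the right edge.

```bash
cat >> h.py <<'E'
def tray(xy,name,r=.075):
    """wrist look: rect of the white plate near xy (held thing lies higher, excluded by z)"""
    im,W=cloud('wrist'); cv2.imwrite(f'pics/{name}.png',im)
    m=(im.min(-1)>125)&(np.ptp(im.astype(int),axis=-1)<40)&(np.abs(W[...,2])<.015)&(np.hypot(W[...,0]-xy[0],W[...,1]-xy[1])<r)
    m=cv2.morphologyEx(m.astype(np.uint8),cv2.MORPH_OPEN,np.ones((2,2)))>0
    c,a,b,t=rect(W[m][:,:2])
    print(name,m.sum(),c.round(4),round(a,1),round(b,1),round(t,3),'t',round(get_state()['time'],1)); return c,t
E
python3 - <<'E'
from h import *
c,t=look(T['slide_mailer'][0],.022,'w_mailer2')
pick(c,.004)
c1=T['slide_mailer'][1]
go(c1,.2,half(.01+np.pi/2))
tray(c1,'w_tmailer')
E
```

```text
w_mailer2 2542 [0.3806 0.3122] 85.1 36.5 2.51 z [0.0315 0.0344] t 2.5
width 0.0358 F 40.35394906997681
lifted width 0.0355 t 5.3
w_tmailer 4352 [0.5643 0.4366] 145.6 115.2 2.179 t 6.2
```

View pics/w_tmailer.png

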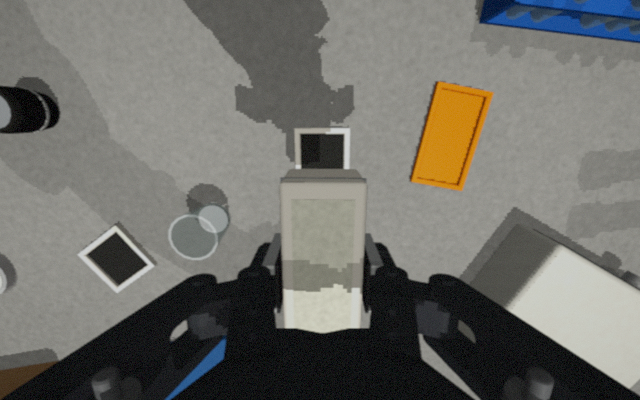

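The mailer is held squarely. The tray's near end shows at columns 295–350, centred on the fingers. Next I check its near edge (row 128) before lowering.

Run:
```python
from h import *
im,W=cloud('wrist')
print(im[110:150:4,322].tolist()); print(im[150,285:360:4].min(-1))
for v,u in ((129,322),(129,298),(129,347)): print(W[v,u].round(4))
for u in (297,322,347): print(u,[v for v in range(118,140) if im[v,u].min()>175])
print([u for u in range(285,360) if im[150,u].min()>175], W[150,[296,348]].round(4))
```

```text
[[90, 92, 93], [92, 97, 95], [93, 100, 96], [92, 95, 96], [88, 94, 92], [155, 165, 170], [57, 62, 62], [33, 36, 39], [43, 45, 48], [40, 43, 43]]
[125  85  90 154  47  21  21  20  15  33  34  38  41  39  30 204 172 143
 139]
[0.4926 0.4259 0.0071]
[0.4929 0.399  0.0057]
[0.4923 0.4539 0.0076]
297 []
322 []
347 [128, 129, 130, 131, 132, 133, 134, 135, 136, 137, 138, 139]
[345, 346, 347, 348] [[0.516  0.3966 0.0086]
 [0.5156 0.4557 0.0075]]
```

Run:
```python
from h import *
place((.549,.4275),.008)
c,t=look((.549,.4275),.02,'w_mdone')
e=T['eyepiece'][0]
th=np.arctan2(e[1],e[0])
go(e,.2,[th+np.pi/2,th-np.pi/2])
c,t=look(e,.03,'w_eye',.04)
```

```text
Fz [ 0.2  0.3 -1.3]
t 9.2
w_mdone 2576 [0.5478 0.4262] 84.9 35.6 0.001 z [0.0346 0.0373] t 9.3
w_eye 1516 [0.4743 0.1098] 44.9 44.1 2.241 z [0.044  0.0515] t 10.6
```

Run:
```python
import cv2,numpy as np
a=cv2.imread('pics/w_mdone.png');b=cv2.imread('pics/w_eye.png')
cv2.imwrite('pics/pair1.png',cv2.resize(np.vstack([a[:300],b[:300]]),(640,600)))
```

```text
(no output)
```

View pics/pair1.png

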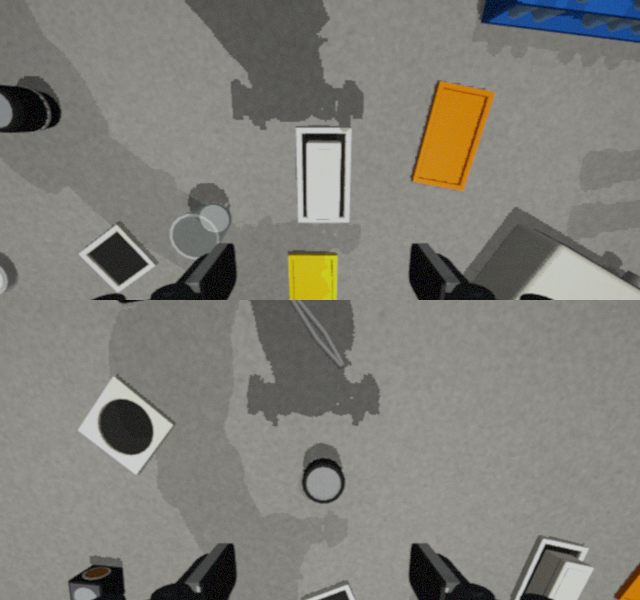

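The mailer sits flat and aligned in the white tray at (323,175). In the lower half the eyepiece is at (323,480), between the fingers. The remaining pieces follow the same steps; I'll do the eyepiece and then go over the objective.

Run:
```python
from h import *
c,t=look(T['eyepiece'][0],.03,'w_eye2',.04)
pick(c,.008)
d=np.array(T['eyepiece'][1])-[.0015,0]; th=np.arctan2(d[1],d[0])
go(d,.2,[th+np.pi/2,th-np.pi/2]); im,_=cloud('wrist'); cv2.imwrite('pics/w_teye.png',im)
place(d,.012)
look(d,.03,'w_edone',.04)
o=T['objective'][0]; th=np.arctan2(o[1],o[0])
go(o,.2,[th+np.pi/2,th-np.pi/2]); look(o,.02,'w_obj',.04)
a,b=[cv2.imread(f'pics/{n}.png') for n in ('w_edone','w_obj')]
cv2.imwrite('pics/pair2.png',np.vstack([a[:300],b[:300]]))
```

```text
w_eye2 1511 [0.4746 0.1095] 44.4 43.9 0.236 z [0.044  0.0514] t 10.6
width 0.045 F 39.84912528831046
lifted width 0.045 t 13.3
Fz [-1.7  0.4  2.1]
t 17.2
w_edone 1568 [ 0.473  -0.1205] 44.6 44.0 1.319 z [0.0454 0.0544] t 17.2
w_obj 614 [ 0.3901 -0.3156] 28.9 28.6 2.448 z [0.0288 0.0496] t 18.1
```

View pics/pair2.png

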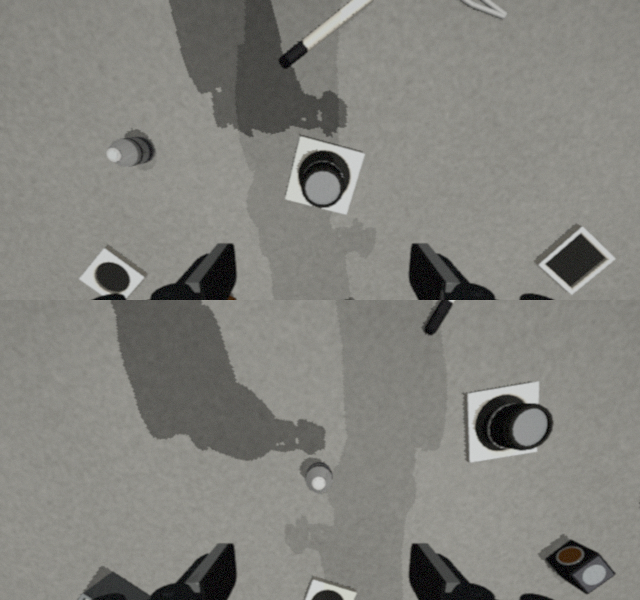

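The eyepiece stands in its tray at (325,175). The objective is at (318,475) in the lower half.

Run:
```python
from h import *
c=np.array([.3912,-.3155])
pick(c,.005)
d=np.array(T['objective'][1])-[.0015,0]; th=np.arctan2(d[1],d[0])
go(d,.2,[th+np.pi/2,th-np.pi/2]); im,_=cloud('wrist'); cv2.imwrite('pics/w_tobj.png',im)
place(d,.009)
look(d,.02,'w_odone',.04)
o=T['filter_cube'][0]
go(o,.2,[.11+k*np.pi/2 for k in range(4)]); look(o,.033,'w_cube',.04)
a,b=[cv2.imread(f'pics/{n}.png') for n in ('w_odone','w_cube')]
cv2.imwrite('pics/pair3.png',np.vstack([a[:300],b[:300]]))
```

```text
width 0.0289 F 39.28956527262926
lifted width 0.0284 t 20.9
Fz [ 0.3 -0.6 -0.8]
t 24.8
w_odone 638 [ 0.5341 -0.4181] 29.3 28.2 1.674 z [0.0292 0.0524] t 24.8
w_cube 1381 [ 0.6757 -0.135 ] 40.2 39.6 0.127 z [0.0374 0.0406] t 26.1
```

View pics/pair3.png

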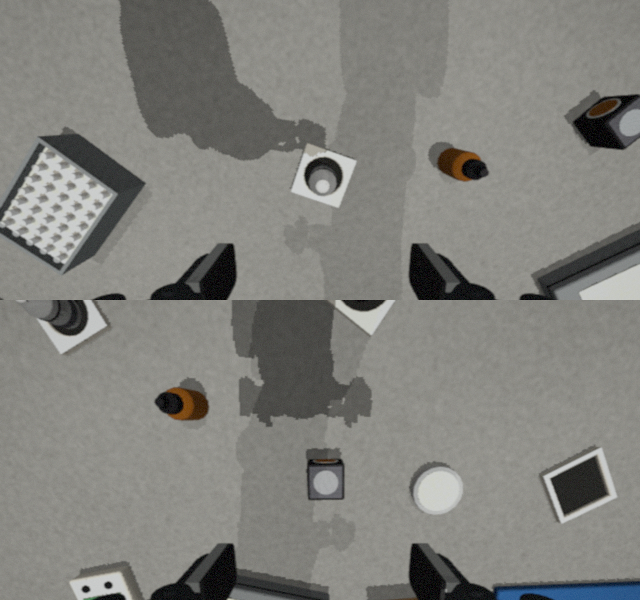

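The objective is in its tray at (323,178). The cube is at (326,480), aligned with the fingers, and the dish at (437,490) is clear of them.

Run:
```python
from h import *
c,t=look(T['filter_cube'][0],.033,'w_cube2',.04)
pick(c,.004)
d=np.array(T['filter_cube'][1])-[.0015,0]
go(d,.2,[.62+k*np.pi/2 for k in range(4)]); im,_=cloud('wrist'); cv2.imwrite('pics/w_tcube.png',im)
```

```text
w_cube2 1370 [ 0.6756 -0.1351] 40.1 39.3 0.125 z [0.0375 0.0406] t 26.1
width 0.0401 F 41.40319883823395
lifted width 0.039 t 28.9
```

View pics/w_tcube.png

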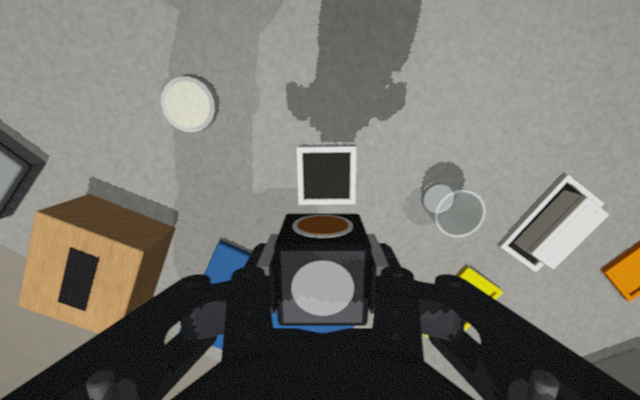

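The held cube and the tray (297–357, 146–205) are aligned, but the tray centre looks a few pixels right of the cube's. I'll measure the tray here, correct and place.

Run:
```python
from h import *
im,W=cloud('wrist')
m=np.zeros((400,640),bool); m[138:212,288:366]=im[138:212,288:366].min(-1)>170
c,a,b,t=rect(W[m][:,:2]); print(c,a,b,t, get_state()['tcp_pos'])
d=np.array(T['filter_cube'][1])-[.0015,0]
if 60<b<=a<76: d=.7*(c+[.001,.001])+.3*d
print(d); ctrl.movel([*d,.2]); place(d,.008)
look(d,.033,'w_cdone',.04)
ctrl.movel([*d,.3],max_speed=.25)
ctrl.movep([.35,.1,.4],quat(np.pi/2))
im,_=cloud('wrist'); 
tp,Wt=cloud('top'); sc,_=cloud('scene')
cv2.imwrite('pics/final.png',np.vstack([cv2.resize(cv2.imread('pics/w_cdone.png')[100:260,200:500],(600,290)),cv2.resize(sc[90:340,130:480],(420,300)).copy() if 0 else cv2.resize(sc[110:330,130:480],(600,310))]))
print(get_state()['time'])
```

```text
[0.65789893 0.16675203] 72.30592346191406 70.83039855957031 2.1878410974073046 [0.66056225 0.16421836 0.1998026 ]
[0.65913925 0.16761642]
Fz [-0.4  0.4 -0.3]
t 33.4
w_cdone 1445 [0.6586 0.1668] 40.8 39.7 0.614 z [0.0398 0.0435] t 33.4
35.3667
```

View pics/final.png

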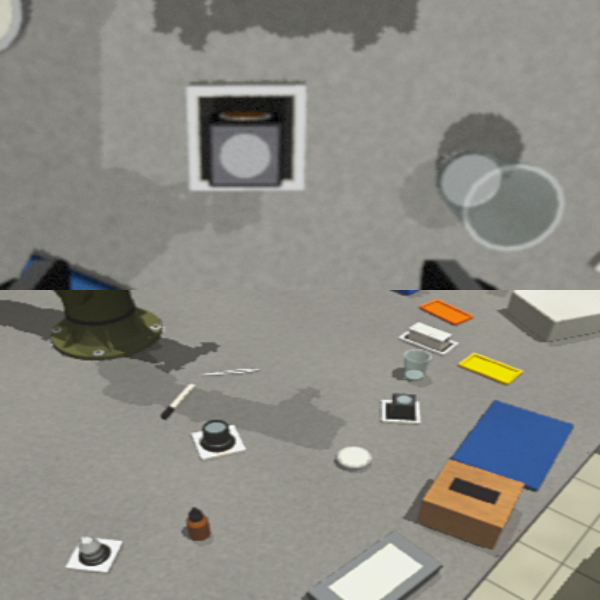

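All four stand flat in their trays: the measured tops are each about 3 mm above the object's own height. The cube is aligned at (245,140), and the bottle and beaker are upright.

```bash
python3 -c "
from station import ticket,ctrl
ctrl.pause(0.5); print(ticket.close_job())"
```

```text
the job is handed in; nothing more can be done
None
```

The job is handed in: the objective, eyepiece, filter cube and slide mailer each sit upright and flat in their own white tray, the cube and mailer are lined up with their recesses, and the oil bottle and beaker are still standing; the judge's verdict was not shown to me.

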